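# Add four clicks to the tube mixer's timer and start it

### The arm

A 6-joint arm with a two-finger parallel gripper is mounted at the origin on the work surface. World frame = base frame: x ahead of the robot, y to its left, z up, the work surface at z = 0. Lengths are in m, angles in degrees, forces in N, time in s.
With the tool pointing down it reaches from about 0.275 to 0.825 m from the base axis. Payload 4.9 kg.
Tool frame: the origin (TCP) lies at the very end of the fingers, on their centre line; the grasp point (between the pads) lies 19 mm behind it; z points along the fingers, y is the direction in which the jaws open and shut (so a half turn about z gives the same grasp; the last joint's range is limited). The gripper opens to 85 mm and grips with 20 to 120 N. Pads are 22 mm wide; open, the fingers measure 114 mm over their backs; the gripper's body (76 mm by 85 mm) begins 54 mm behind the grasp point. The pads swing forward as they close: fully open they stand 13 mm farther back than shut.
Start: joints at [-82.231, 18.69, -11.035, 60.275, 0, 82.311], TCP at [0.147, -0.53, 0.231] pointing down, gripper open.
Joint ranges: [-152.03, 152.03], [-55.5, 102.48], [-74.3, 77.21], [-110.64, 120.58], [-84.22, 78.4], [-180, 180]. Speed limits (degrees/s): [147.25, 147.25, 180, 180, 180, 180].

### API

Orientations are given as a 3x3 rotation matrix whose columns are the frame's x, y, z axes.
In Python, from cell import ctrl gives the robot as it stands.
- The arm moves only by the shell command python3 -m pendant 'ROWS'. ROWS is JSON, one flat list of numbers, 7 for each row, row after row: the shift along the tool's x, y, z in m, then the turn, a rotation vector about the tool's x, y, z in degrees, then the opening, from 0 (shut) to 1 (fully open). In form: [x, y, z, ax, ay, az, hand, x, y, z, ax, ay, az, hand, ...]. A call has 1 to 5 rows; each row is the pose to reach, as a shift and turn from the pose commanded when the call began, along the tool's axes at that moment; what a row does not reach only later rows make up. A row lasts 1/8 s, in which the tool goes at most 62.5 mm and 10.7 degrees, less where a joint would pass 70% of its speed; a pose out of reach is approached as far as the arm can. A call with a gripper value outside its range is refused whole. The fingers move at their own pace and stop on an object; the grip force is fixed at half the most. Time passes only in rows, so rows that repeat a pose let the fingers close. It gives the time, the measured TCP pose, the force and the opening at its end, in the units of the state.
- ctrl.read_state(): the state, without advancing time (a new reading comes with each control period).
- ctrl.get_image(name): name is "scene" or "top" or "wrist"; returns (picture, depth): 480x640x3 uint8, blue, green, red; 480x640 float32, m along the optical axis (not along the pixel's ray), 0 where there is no reading.
- ctrl.camera_info(name): a dict with "fovy" (degrees; the focal length in pixels is half the picture's height over the tangent of half this angle, whatever the lens; pixels are square), "cx", "cy" (the principal point, pixels), "dist_coeffs" ([k1, k2, p1, p2, k3] as OpenCV has them; the pictures are not rectified), "position" and "orientation" of the camera in the world; the wrist camera has in their place "T_tool_cam" (4x4, takes a point from camera to tool coordinates, whose origin is the TCP and whose axes are the flange's). Camera axes: x right, y up, looking along -z (the intrinsics and any distortion apply to the point x, -y, -z); pixel columns grow to the right and rows downward; lengths in m; the calibration is good to about 2 mm. A picture is of the moment at which its call begins: read the wrist's pose just before it. camera_info takes no time and is no camera call.
- ctrl.sign_off(): hands the job in, once; it reports no verdict.
Trained networks look in the newest picture that a camera, given by its name, has taken for a name from the list of things; names that differ only in an ending like _2 or _b are one class to them, and where a whole thing is asked for, a point or a joint stands for the part that bears it (a point fixed in the world has none). Each returns a list of dicts, best first, with "p" (0 to 1); they miss things now and then, are a little off and sometimes report something else, mostly with a low value. They report only what shows in the picture. A call takes as long as a camera call.
- ctrl.search_frame(target, camera): "centre" ([x, y, z] in m, in world coordinates, good to about 4 mm: the middle of the surface that is visible of it).
- ctrl.trace(target, camera): "pixels" (480x640 bool, what is visible of it).
The state is a dict: "t": time; "joints": joint angles; "qd": joint speeds; "joint_efforts": joint torques, N m; "tool_pos": TCP position; "tool_rot": TCP orientation; "wrist_force": force on the tool from outside, world axes, zero at the start; "wrist_torque": the same for the moment, N m; "width": finger opening in m.
Only numpy, scipy, OpenCV 4.12 (cv2) and the standard library are available. Lean on these libraries where they do the work, as an engineer would, in place of code of your own. Each camera call takes 0.05 s, during which the arm holds its last target.

### The job

The blood tubes on the roller mixer are to be mixed for longer: with the fingertips pushing against its bar, not gripping or forcing it, turn the blue timer dial clockwise by exactly four clicks from where it stands, and let it rest in that click. Then press the green start key fully down and let it come up again. Leave the grey speed dial as it is set, the tubes lying on the rollers, and the other things on the bench where they stand.

Things in the scene. Friction and masses are not known exactly. Their poses are not given: they have to be found in the camera images.
- mixer: fixed pale-blue roller mixer, 300 mm deep (x) x 420 mm wide (y); origin under its centre on the bench; x points from control deck to rollers, y left, z up. Flat deck: x -150 to -45 mm, top at z = 85 mm; on it at x = -95 mm: timer axis y = 105, speed axis y = -25, start key y = -140 mm. Behind it five fixed rollers along y, tops at z = 97 mm, between cheeks 103 mm high
- timer (a joint): timer dial angle, rad: 0 at its anticlockwise stop, grows clockwise seen from above, to 4.189 at the other stop. Nine click positions 0.5236 (30 degrees) apart from 0 on; it starts in one of the first four. A spring pulls it into the nearest click: about 0.14 N m to leave a click, falling to nothing half-way, where it snaps on ahead by itself
- timer_axis (a point): on the vertical axis of the timer dial, half-way up its bar, 17 mm above the deck; x axis towards the bar's marked end, z up. Black round skirt 54 mm diameter up to 7 mm above the deck; on it a blue bar right across, 58 mm long (x), 13 mm thick (y), from 7 to 27 mm above the deck, white line on top from centre to marked end. Nine dark dots around, one per click
- timer_mark (a point): point in the timer dial's bar near its marked end, 26 mm from the axis, half-way up the bar, 17 mm above the deck
- speed_axis (a point): point on the vertical axis of the speed dial, 17 mm above the deck: a dial of the same shape and size with a grey bar, without clicks, held by slight friction; not to be turned
- speed_mark (a point): point in the speed dial's bar near its marked end, 26 mm from its axis
- start (a joint): travel of the green start key in m: 0 up, 0.006 fully down; a spring returns it (1.5 N at first, 5 N fully down)
- start_top (a point): centre of the top face of the start key when up, 22 mm above the deck: green round cap 26 mm diameter in a dark round housing 42 mm diameter and 12 mm high
- tube0: capped blood tube (violet cap), 16 mm diameter, 100 mm long, lying loose along y in the groove between the two rollers nearest the deck; origin at its centre, which is about 96 mm above the bench; stays there
- tube1: capped blood tube (red cap), same size, lying loose in the second groove; origin at its centre; stays there
- tube2: capped blood tube (violet cap), same size, lying loose in the fourth groove; origin at its centre; stays there
- rack: loose white rack of tubes, 70 x 160 mm, 100 mm high, origin under its centre; bystander
- beaker: loose glass beaker, 72 mm diameter, 95 mm high, origin under its centre; bystander
- reagent: loose white bottle with blue cap, 64 mm diameter, 150 mm high, origin under its centre; bystander
- jar: loose clear specimen jar with red cap, 60 mm diameter, 70 mm high, origin under its centre; bystander
- tipbox: loose blue pipette-tip box, 85 x 122 mm, 67 mm high, origin under its centre; bystander

How it is judged:
By the outcome, as a careful person would: the job done as asked, in the order asked, and still so for the second after the job is handed in, with the robot touching nothing.
It also fails if it takes over 58 s, if anything falls off the work surface, if the arm or the gripper's body presses on something with over 40 N, if the wrist force passes 120 N, or if a joint passes its speed limit or range.

## Working session

There is one attempt and no reset: what is moved stays moved. The work goes in short steps, Python scripts to look and compute and a shell command to move; the robot and the scene stay as the last step left them, time stands still between calls to the robot, and variables do not carry over. Pictures are saved under pics/ and viewed, and the job is handed in when it is done.

```bash
ls; mkdir -p pics
python3 - <<'E'
from cell import ctrl
import cv2
s=ctrl.read_state();print(s)
for n in ("scene","top","wrist"):
    im,d=ctrl.get_image(n);cv2.imwrite(f"pics/{n}0.png",im)
    i=ctrl.camera_info(n);print(n,i)
E
```

```text
pics
{'t': 0.0, 'joints': array([-8.22322054e+01,  1.87316371e+01, -1.10893295e+01,  6.02732489e+01,
       -1.80954454e-03,  8.23107137e+01]), 'qd': array([ 0.05679021, -0.03011074,  0.04711035, -0.12087612, -0.02869916,
        0.01738554]), 'joint_efforts': array([-9.53670351e-04, -4.43394864e+01,  2.62438774e+01,  1.54556218e-02,
       -3.96506721e-04, -5.43513863e-06]), 'tool_pos': array([ 0.14650945, -0.52956035,  0.23052469]), 'tool_rot': array([[ 9.63830383e-01,  2.66516284e-01, -2.53543476e-04],
       [ 2.66516337e-01, -9.63829031e-01,  1.62501198e-03],
       [ 1.88719590e-04, -1.63380939e-03, -9.99998648e-01]]), 'wrist_force': array([-0.17453756,  0.48287985,  0.24128005]), 'wrist_torque': array([-0.03909649,  0.03924487, -0.01255482]), 'width': 0.0856471273149462}
scene {'fovy': 47.718854387020784, 'cx': 327.9563865190823, 'cy': 240.0944935684677, 'dist_coeffs': array([-0.13554874,  0.        ,  0.        ,  0.        ,  0.        ]), 'position': array([ 1.62694487, -0.15454227,  1.18284019]), 'orientation': array([[ 1.48440533e-01, -6.94233798e-01,  7.04276112e-01],
  
[... 374 characters left out ...]
10362706e-02,  9.96180211e-01, -8.47494118e-02],
       [-9.99777363e-01,  2.10998390e-02, -1.45665931e-04],
       [ 1.64308943e-03,  8.47336077e-02,  9.96402286e-01]])}
wrist {'fovy': 70.37299401580353, 'cx': 318.01169956668474, 'cy': 242.8783911770878, 'dist_coeffs': array([-0.02682912,  0.        ,  0.        ,  0.        ,  0.        ]), 'T_tool_cam': array([[ 2.92315607e-04,  9.62384846e-01,  2.71689753e-01,
         6.94102216e-02],
       [ 9.99999835e-01, -4.15463963e-04,  3.95747954e-04,
         1.64474658e-03],
       [ 4.93739136e-04,  2.71689593e-01, -9.62384809e-01,
        -1.42774598e-01],
       [ 0.00000000e+00,  0.00000000e+00,  0.00000000e+00,
         1.00000000e+00]])}
```

View pics/top0.png

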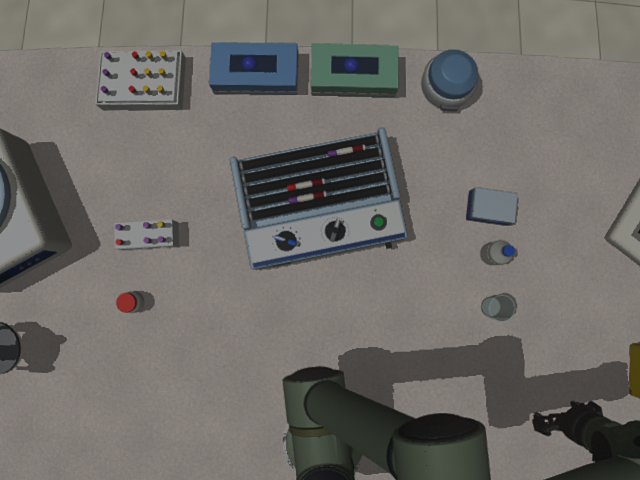

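View pics/scene0.png

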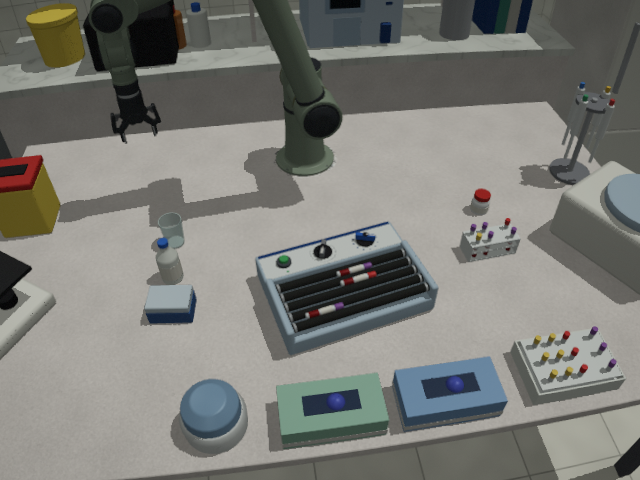

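```bash
cat > h.py <<'E'
from cell import ctrl
import numpy as np, cv2
def K(i):
    f=240/np.tan(np.radians(i['fovy']/2)); return np.array([[f,0,i['cx']],[0,f,i['cy']],[0,0,1.]])
def campose(n,s=None):
    i=ctrl.camera_info(n)
    if n=='wrist':
        T=np.eye(4);T[:3,:3]=s['tool_rot'];T[:3,3]=s['tool_pos'];T=T@i['T_tool_cam'];return i,T[:3,:3],T[:3,3]
    return i,np.array(i['orientation']),np.array(i['position'])
def rays(n,px,s=None):
    i,R,p=campose(n,s)
    u=cv2.undistortPoints(np.array(px,float).reshape(-1,1,2),K(i),i['dist_coeffs']).reshape(-1,2)
    return (R@np.c_[u[:,0],-u[:,1],-np.ones(len(u))].T).T,p
def onplane(n,px,z,s=None):
    r,p=rays(n,px,s); return p+r*((z-p[2])/r[:,2])[:,None]
def project(n,P,s=None):
    i,R,p=campose(n,s); c=(np.atleast_2d(P)-p)@R; c=c*[1,-1,-1]
    return cv2.projectPoints(c.reshape(-1,1,3),np.zeros(3),np.zeros(3),K(i),i['dist_coeffs'])[0].reshape(-1,2)
E
python3 - <<'E'
from h import *
for n in ('timer_axis','timer_mark','speed_axis','speed_mark','start_top','mixer','tube0','tube1','tube2'):
    print(n,[(np.round(x['centre'],4),round(x['p'],2)) for x in ctrl.search_frame(n,'top')[:2]])
E
```

```text
timer_axis [(array([0.5401, 0.1134, 0.0939]), 0.74)]
timer_mark [(array([0.5378, 0.1127, 0.093 ]), 0.87), (array([0.3684, 0.5295, 0.0717]), 0.53)]
speed_axis [(array([ 0.5687, -0.0145,  0.0919]), 0.68), (array([0.5494, 0.4878, 0.0602]), 0.52)]
speed_mark [(array([ 0.5688, -0.0102,  0.0885]), 0.71), (array([0.6461, 0.0287, 0.0857]), 0.37)]
start_top [(array([0.5417, 0.1116, 0.0984]), 0.74), (array([ 0.5905, -0.1234,  0.1087]), 0.49)]
mixer [(array([0.6471, 0.0278, 0.0828]), 0.84), (array([0.6545, 0.0607, 0.1054]), 0.47)]
tube0 [(array([0.6924, 0.0633, 0.1005]), 0.74), (array([0.6554, 0.0589, 0.1036]), 0.62)]
tube1 [(array([0.6924, 0.0633, 0.1005]), 0.74), (array([0.6554, 0.0589, 0.1036]), 0.62)]
tube2 [(array([0.6924, 0.0633, 0.1005]), 0.74), (array([0.6554, 0.0589, 0.1036]), 0.62)]
```

The top view shows the mixer with timer dial near pixel (287,240), speed dial (335,230) and green key (378,222), yawed about 12°. I'll move the wrist camera above the deck for a close look.

```bash
python3 -m pendant '[0.05,-0.033,-0.023,0,0,0,0.3, 0.10,-0.068,-0.023,0,0,0,0.3, 0.15,-0.10,-0.023,0,0,0,0.3, 0.194,-0.133,-0.023,0,0,0,0.3]'
python3 -m pendant '[0.05,-0.033,-0.023,0,0,0,0.3, 0.10,-0.068,-0.023,0,0,0,0.3, 0.15,-0.10,-0.023,0,0,0,0.3, 0.194,-0.133,-0.023,0,0,0,0.3]'
python3 -m pendant '[0.05,-0.033,-0.023,0,0,0,0.3, 0.10,-0.068,-0.023,0,0,0,0.3, 0.15,-0.10,-0.023,0,0,0,0.3, 0.194,-0.133,-0.023,0,0,0,0.3, 0.194,-0.133,-0.023,0,0,0,0.3]'
python3 - <<'E'
from h import *
s=ctrl.read_state();im,d=ctrl.get_image('wrist');cv2.imwrite('pics/w1.png',im)
print(s['t'],s['tool_pos'],s['width'],s['joints'])
E
```

```text
t: 1.1
tool_pos: [0.2993, -0.3488, 0.2546]
tool_rot: [[0.964, 0.267, 0.001], [0.267, -0.964, -0.001], [0.001, 0.001, -1.0]]
wrist_force: [0.5, -1.0, -0.3]
width: 0.0256
t: 1.6
tool_pos: [0.451, -0.1687, 0.2776]
tool_rot: [[0.964, 0.267, 0.001], [0.267, -0.964, -0.001], [0.001, 0.001, -1.0]]
wrist_force: [0.7, 0.4, 0.9]
width: 0.0256
t: 2.22
tool_pos: [0.6027, 0.0126, 0.2994]
tool_rot: [[0.962, 0.271, -0.0], [0.271, -0.962, 0.001], [-0.0, -0.001, -1.0]]
wrist_force: [0.2, -0.4, -0.0]
width: 0.0254
2.225 [0.60265256 0.01264616 0.29936478] 0.025361919781792537 [-5.82708551e+00  2.26651727e+01  4.73982970e+00  7.20930740e+01
  3.13430960e-02  1.58424927e+02]
```

View pics/w1.png

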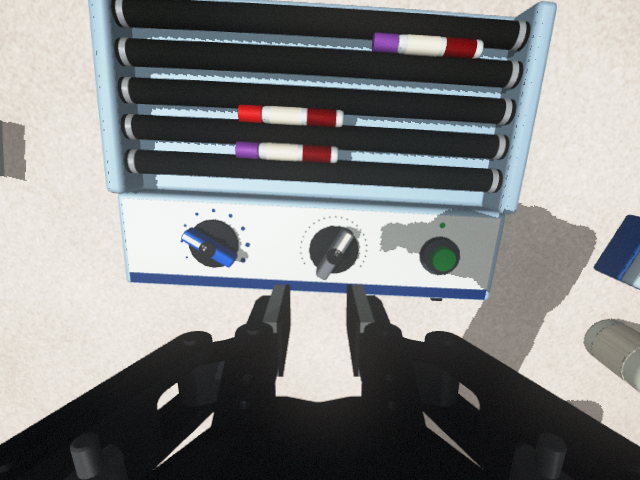

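Run:
```python
from h import *
im=cv2.imread('pics/w1.png')
cv2.imwrite('pics/w1z.png',cv2.resize(im[195:290,150:290],None,fx=5.5,fy=5.5,interpolation=cv2.INTER_CUBIC))
s=ctrl.read_state()
for n in ('timer_axis','timer_mark','speed_axis','speed_mark','start_top'):
    print(n,[(np.round(x['centre'],4),round(x['p'],2)) for x in ctrl.search_frame(n,'wrist')[:2]])
for n in ('timer','speed_mark','start'):
    r=ctrl.trace(n,'wrist')
    for x in r[:2]:
        v,u=np.nonzero(x['pixels']); print(n,x['p'],len(u),u.min(),u.max(),v.min(),v.max())
# fixed-plane candidates
px=[(212,243),(334,249),(445,259),(440,256)]
print(onplane('wrist',px,.092,s),onplane('wrist',[(445,259)],.107,s))
```

```text
timer_axis [(array([0.5532, 0.1133, 0.0918]), 0.81)]
timer_mark [(array([0.5473, 0.1115, 0.0945]), 0.83)]
speed_axis [(array([ 0.5746, -0.0131,  0.0933]), 0.88), (array([ 0.5961, -0.1277,  0.1056]), 0.55)]
speed_mark [(array([ 0.5765, -0.0122,  0.0946]), 0.73)]
start_top [(array([0.5509, 0.1093, 0.0963]), 0.75), (array([ 0.5971, -0.1233,  0.1068]), 0.56)]
timer 0.56 2024 181 238 219 267
speed_mark 0.81 1942 309 357 226 279
start 0.8 520 429 456 245 269
[[ 0.54250265  0.11102393  0.092     ]
 [ 0.57137393 -0.01682036  0.092     ]
 [ 0.59305487 -0.13637749  0.092     ]
 [ 0.59479228 -0.12984966  0.092     ]] [[ 0.59630669 -0.12933078  0.107     ]]
```

View pics/w1z.png

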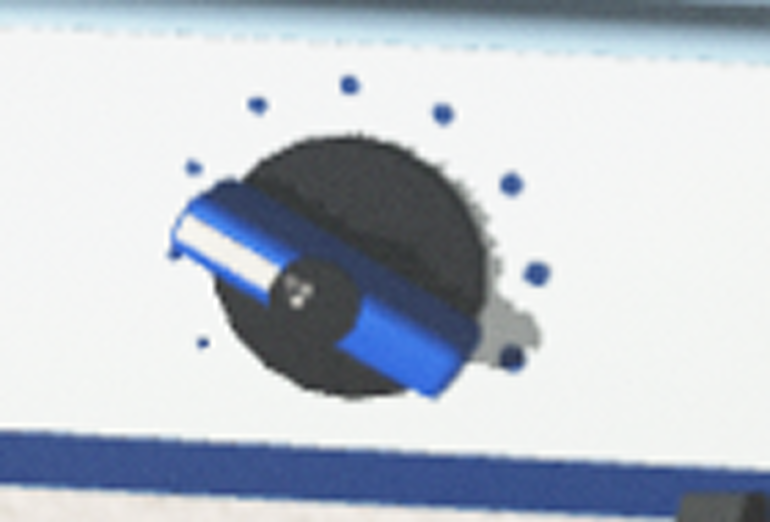

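Run:
```python
from h import *
s=ctrl.read_state()
z=lambda P:np.array(P)/5.5+[150,195]-0.4
d=onplane('wrist',z([(203,342),(175,250),(193,167),(258,105),(349,85),(443,113),(512,184),(537,273),(512,358)]),.085,s)[:,:2]
A=np.c_[2*d,np.ones(9)];x=np.linalg.lstsq(A,(d**2).sum(1),rcond=None)[0];c=x[:2];print('axis',c,'r',np.sqrt(x[2]+c@c))
a=np.degrees(np.arctan2(*(d-c).T[::-1]));print(np.round(a,1))
# bar top: white line ends, bar top corners
b=onplane('wrist',z([(185,228),(276,283),(177,243),(205,200),(455,340)  ,(432,392)]),.112,s)[:,:2]
print(np.round(b,4)); v=b[0]-b[1];print('line ang',np.degrees(np.arctan2(v[1],v[0])))
for q in b: print(np.round(np.degrees(np.arctan2(*(q-c)[::-1])),1),np.linalg.norm(q-c))
# project model for clicks
for k in range(4):
    th=np.radians(a[k]);P=[[*(c+r*np.array([np.cos(th),np.sin(th)])),.112] for r in(-.029,0,.029)]
    print(k,np.round((project('wrist',P,s)-[150,195]+.4)*5.5))
```

```text
axis [0.54090558 0.10864119] r 0.03618626983086995
[ 132.4  100.9   72.5   42.5   12.6  -17.4  -47.9  -77.7 -107.9]
[[0.5488 0.134 ]
 [0.5429 0.1159]
 [0.5456 0.135 ]
 [0.5551 0.1313]
 [0.5409 0.0816]
 [0.5296 0.0838]]
line ang 71.80461139715737
72.6 0.026563420413774613
74.6 0.007549695371473697
79.8 0.02673904866444053
58.0 0.026716048268147535
-90.1 0.026995497561400773
-114.4 0.027293990763050578
0 [[446. 234.]
 [313. 303.]
 [182. 370.]]
1 [[469. 315.]
 [313. 303.]
 [157. 291.]]
2 [[449. 383.]
 [313. 303.]
 [173. 221.]]
3 [[394. 434.]
 [313. 303.]
 [228. 167.]]
```

The bar stands at click 2 of 0–8 (the mark points at 72.5° world), and the dial axis is at (0.541, 0.109). The plan is to straddle the bar loosely with the fingers about 25 mm apart and turn the tool clockwise about the dial axis. Now I'll pre-position above the dial with yaw 252.5°.

```bash
python3 -m pendant '[-0.008,-0.027,0.02,0,0,-9.5,0.3, -0.017,-0.055,0.04,0,0,-19,0.3, -0.025,-0.082,0.06,0,0,-28.5,0.3, -0.0336,-0.109,0.08,0,0,-38,0.3, -0.0336,-0.109,0.1,0,0,-47.4,0.3]'
python3 -m pendant '[0,0,0,0,0,-9.5,0.3, 0,0,0,0,0,-19,0.3, 0,0,0,0,0,-28.5,0.3, 0,0,0,0,0,-38,0.3, 0,0,0,0,0,-47.4,0.3]'
python3 -m pendant '[0,0,0,0,0,-9.5,0.3, 0,0,0,0,0,-19,0.3, 0,0,0,0,0,-28.5,0.3, 0,0,0,0,0,-38,0.3, 0,0,0,0,0,-47.4,0.3]'
python3 -m pendant '[0,0,0,0,0,-9.5,0.3, 0,0,0,0,0,-19,0.3, 0,0,0,0,0,-28.5,0.3, 0,0,0,0,0,-38,0.3, 0,0,0,0,0,-47.4,0.3]'
python3 -m pendant '[0,0,0,0,0,-9.5,0.3, 0,0,0,0,0,-19,0.3, 0,0,0,0,0,-28.5,0.3, 0,0,0,0,0,-38,0.3, 0,0,0,0,0,-47.4,0.3]'
python3 -m pendant '[0,0,0,0,0,0,0.3]'
cat > w.py <<'E'
import sys
from h import *
s=ctrl.read_state();im,d=ctrl.get_image('wrist');cv2.imwrite(f'pics/{sys.argv[1]}.png',im)
R=s['tool_rot'];print(s['t'],np.round(s['tool_pos'],4),'w',round(s['width'],4),'yaw',np.degrees(np.arctan2(R[1,0],R[0,0])).round(1),'j',np.round(s['joints'],1),'F',np.round(s['wrist_force'],1),'T',np.round(s['wrist_torque'],3), 'tz',np.round(R[:,2],4))
E
python3 w.py w2
```

```text
t: 3.3
tool_pos: [0.5385, 0.1067, 0.2001]
tool_rot: [[0.45, 0.893, 0.0], [0.893, -0.45, 0.0], [0.0, -0.0, -1.0]]
wrist_force: [0.7, -0.2, 0.2]
width: 0.0257
t: 3.92
tool_pos: [0.5398, 0.1052, 0.2005]
tool_rot: [[-0.351, 0.937, 0.0], [0.937, 0.351, 0.0], [-0.0, 0.0, -1.0]]
wrist_force: [-0.5, -0.1, -0.1]
width: 0.0257
t: 4.55
tool_pos: [0.5398, 0.1052, 0.2006]
tool_rot: [[-0.927, 0.376, 0.0], [0.376, 0.927, 0.0], [-0.0, 0.0, -1.0]]
wrist_force: [-0.8, 0.2, 0.1]
width: 0.0256
t: 5.18
tool_pos: [0.5398, 0.1052, 0.2005]
tool_rot: [[-0.904, -0.428, 0.0], [-0.428, 0.904, 0.0], [-0.0, -0.0, -1.0]]
wrist_force: [0.1, -0.0, 0.6]
width: 0.0258
t: 5.8
tool_pos: [0.5398, 0.1052, 0.2006]
tool_rot: [[-0.297, -0.955, 0.0], [-0.955, 0.297, 0.0], [-0.0, -0.0, -1.0]]
wrist_force: [0.4, -0.5, 0.2]
width: 0.0256
t: 5.92
tool_pos: [0.5398, 0.1052, 0.2005]
tool_rot: [[-0.304, -0.953, 0.0], [-0.953, 0.304, 0.0], [-0.0, -0.0, -1.0]]
wrist_force: [0.1, -0.3, -1.1]
width: 0.0254
5.925 [0.5398 0.1052 0.2005] w 0.0254 yaw -107.7 j [  3.3  19.9 -13.9  56.1  -0.  -69. ] F [ 0.1 -0.3 -1.1] T [ 0.03   0.07  -0.018] tz [ 4.e-04  0.e+00 -1.e+00]
```

View pics/w2.png

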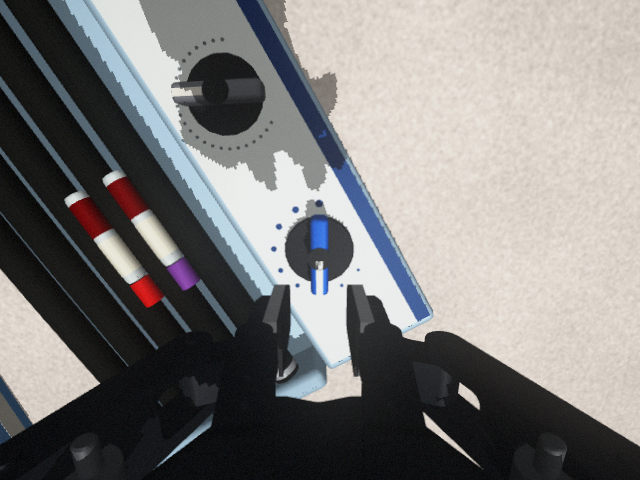

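The dial sits at pixel (319,248), its bar vertical in the picture and lined up with the gap between the fingers (white mark towards the gripper). I'll refine the axis from this closer view.

Run:
```python
from h import *
s=ctrl.read_state();R=s['tool_rot'];p=s['tool_pos']
im=cv2.imread('pics/w2.png')
z=cv2.resize(im[185:305,250:390],None,fx=5,fy=5,interpolation=cv2.INTER_CUBIC);cv2.imwrite('pics/w2z.png',z)
hsv=cv2.cvtColor(im,cv2.COLOR_BGR2HSV)
m=cv2.inRange(hsv,(100,80,20),(130,255,255))
n,l,st,ce=cv2.connectedComponentsWithStats(m)
q=[]
for i in range(1,n):
    if 3<=st[i,4]<80 and np.hypot(*(ce[i]-[319,248]))<70: q.append(ce[i])
q=np.array(q);d=onplane('wrist',q,.085,s)[:,:2]
print(np.round(q,1))
from scipy.optimize import least_squares
f=lambda x:np.hypot(*(d-x[:2]).T)-.036
r=least_squares(f,[.541,.108],loss='soft_l1',f_scale=.001);c=r.x[:2];print('axis',c,np.round(f(r.x)*1e3,1))
print(np.sort(np.degrees(np.arctan2(*(d-c).T[::-1]))).round(1))
print('tool shift',R.T@np.array([c[0]-p[0],c[1]-p[1],0]))
for nme in('timer_axis','timer_mark'): print([(np.round(x['centre'],4),round(x['p'],2)) for x in ctrl.search_frame(nme,'wrist')[:2]])
```

```text
[[318.6 203.1]
 [295.1 209.4]
 [278.4 226.2]
 [273.3 248.6]
 [280.2 270.2]
 [357.5 269.5]
 [297.  285. ]
 [341.3 285. ]]
axis [0.54285542 0.11233767] [ 0.1  0.1  0.2 -0.   0.1  0.  -0.1  0.3]
[-107.6  -77.6  -47.7  -17.4   12.9   42.8  102.9  132.7]
tool shift [-7.63125068e-03 -7.81628324e-04  1.11345815e-06]
[(array([0.545 , 0.1079, 0.0927]), 0.59)]
[(array([0.5382, 0.1127, 0.0902]), 0.57)]
```

View pics/w2z.png

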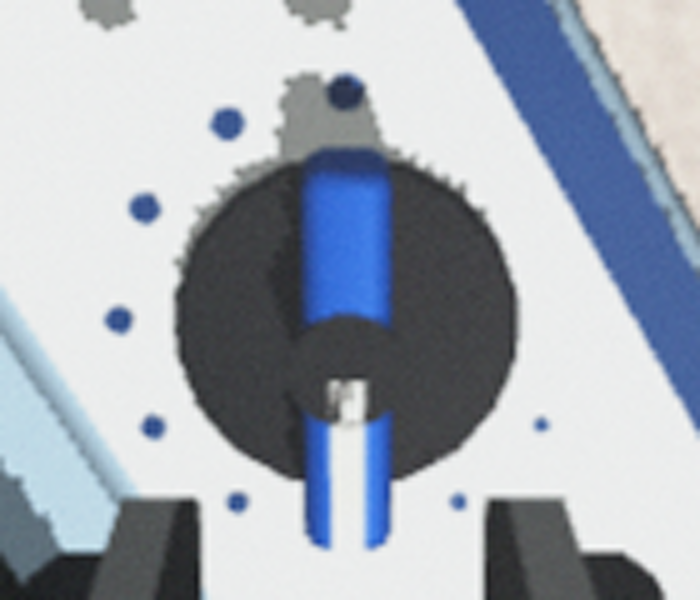

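Run:
```python
from h import *
im=cv2.imread('pics/top0.png')
z=cv2.resize(im[210:275,250:400],None,fx=5,fy=5,interpolation=cv2.INTER_CUBIC);cv2.imwrite('pics/top0z.png',z)
for c in([.5429,.1123],[.5409,.1086],[.542,.111]):
  print(c,(project('top',[[*c,.092]])-[250,210]+.4)*5)
```

```text
[0.5429, 0.1123] [[179.11843328 152.93657126]]
[0.5409, 0.1086] [[186.13712701 156.93049957]]
[0.542, 0.111] [[181.57382638 154.71876698]]
```

View pics/top0z.png

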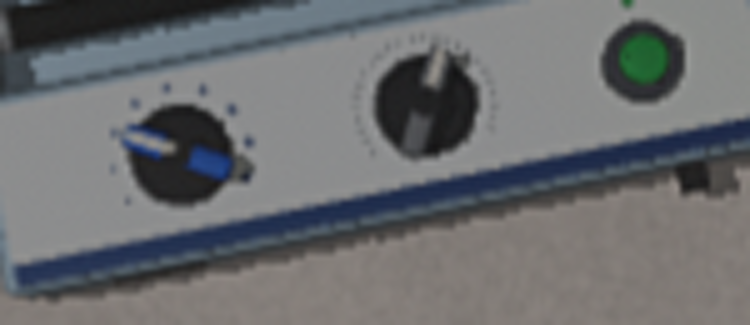

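The top view agrees with axis ≈ (0.542, 0.111). Descending in two stages.

```bash
python3 -m pendant '[-0.006,-0.0005,0.02,0,0,0,0.3, -0.006,-0.0005,0.05,0,0,0,0.3, -0.006,-0.0005,0.07,0,0,0,0.3, -0.006,-0.0005,0.075,0,0,0,0.3]'
python3 w.py w3
```

```text
t: 6.58
tool_pos: [0.541, 0.1111, 0.124]
tool_rot: [[-0.303, -0.953, -0.003], [-0.953, 0.303, -0.0], [0.001, 0.002, -1.0]]
wrist_force: [-0.8, 0.6, -0.4]
width: 0.0255
6.575 [0.541  0.1111 0.124 ] w 0.0255 yaw -107.6 j [  3.9  24.4 -19.3  46.4  -0.  -68.4] F [-0.8  0.6 -0.4] T [ 0.099 -0.067  0.004] tz [-2.6e-03 -2.0e-04 -1.0e+00]
```

View pics/w3.png

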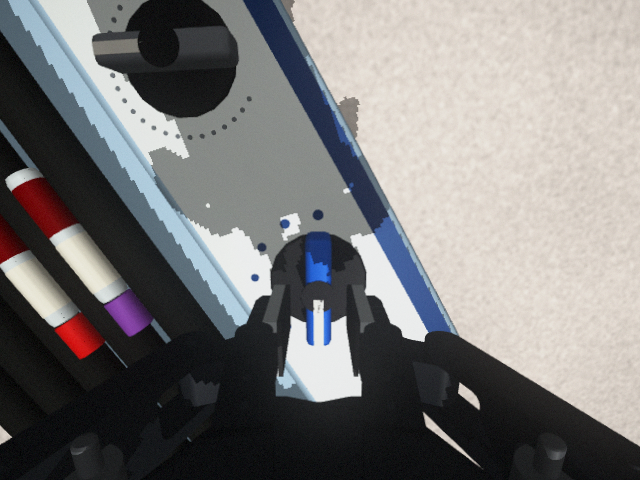

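The bar (pixels ~(318,235)–(318,345)) lies centred between the fingers. I'll lower the rest of the way.

```bash
python3 -m pendant '[0,0,0.012,0,0,0,0.3, 0,0,0.024,0,0,0,0.3, 0,0,0.028,0,0,0,0.3, 0,0,0.028,0,0,0,0.3]'
python3 w.py w4
```

```text
t: 7.12
tool_pos: [0.5418, 0.1112, 0.097]
tool_rot: [[-0.301, -0.953, -0.001], [-0.953, 0.301, -0.0], [0.0, 0.001, -1.0]]
wrist_force: [-0.6, 0.2, 0.4]
width: 0.0257
7.125 [0.5418 0.1112 0.097 ] w 0.0257 yaw -107.5 j [  4.   26.2 -21.1  42.7   0.  -68.5] F [-0.6  0.2  0.4] T [-0.004  0.001 -0.004] tz [-7.e-04 -0.e+00 -1.e+00]
```

View pics/w4.png

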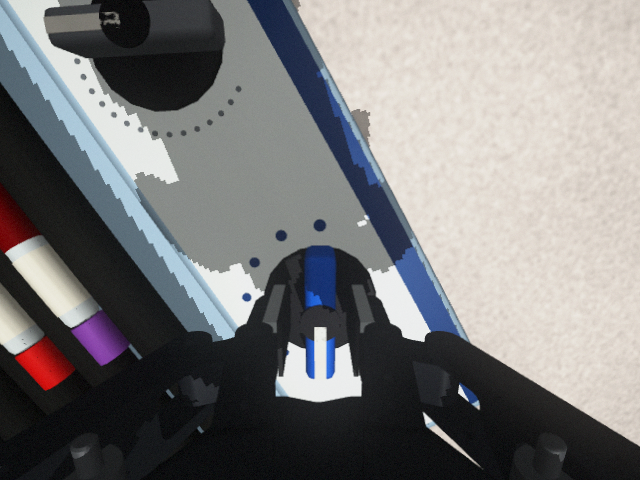

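```bash
python3 -m pendant '[0,0,0,0,0,8,0.3, 0,0,0,0,0,16,0.3, 0,0,0,0,0,23,0.3, 0,0,0,0,0,29,0.3, 0,0,0,0,0,35,0.3]'
python3 w.py w5
```

```text
t: 7.8
tool_pos: [0.5408, 0.1112, 0.0975]
tool_rot: [[-0.796, -0.606, -0.002], [-0.606, 0.796, -0.0], [0.002, 0.001, -1.0]]
wrist_force: [-3.4, -1.0, 2.2]
width: 0.0256
7.8 [0.5408 0.1112 0.0975] w 0.0256 yaw -142.7 j [  4.   26.2 -21.1  42.9   0.  -33.3] F [-3.4 -1.   2.2] T [0.006 0.786 0.115] tz [-2.1e-03 -1.0e-04 -1.0e+00]
```

View pics/w5.png

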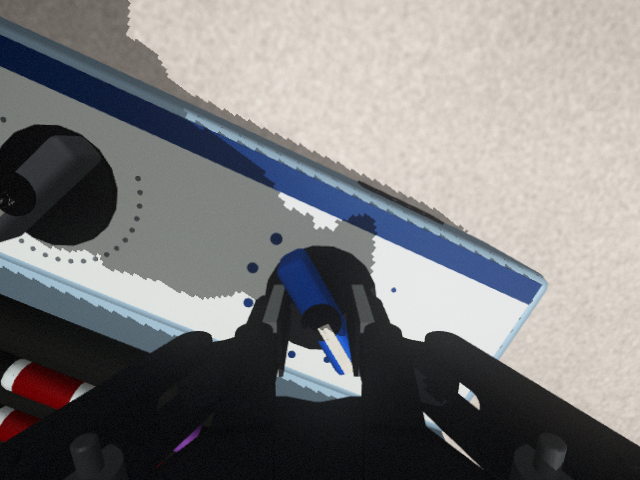

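Contact made: the bar is slanted between the pads and the moment is 0.115 N·m, just below the click release. I'll push through the first click.

```bash
python3 -m pendant '[0,0,0,0,0,4,0.3, 0,0,0,0,0,8,0.3, 0,0,0,0,0,12,0.3]'
python3 w.py w6
```

```text
t: 8.22
tool_pos: [0.5425, 0.1113, 0.0977]
tool_rot: [[-0.903, -0.429, 0.001], [-0.429, 0.903, 0.0], [-0.001, -0.0, -1.0]]
wrist_force: [-0.3, 0.3, 0.3]
width: 0.0257
8.225 [0.5425 0.1113 0.0977] w 0.0257 yaw -154.6 j [  4.   26.2 -21.   42.7  -0.  -21.5] F [-0.3  0.3  0.3] T [-0.03   0.016  0.027] tz [ 1.e-03  1.e-04 -1.e+00]
```

View pics/w6.png

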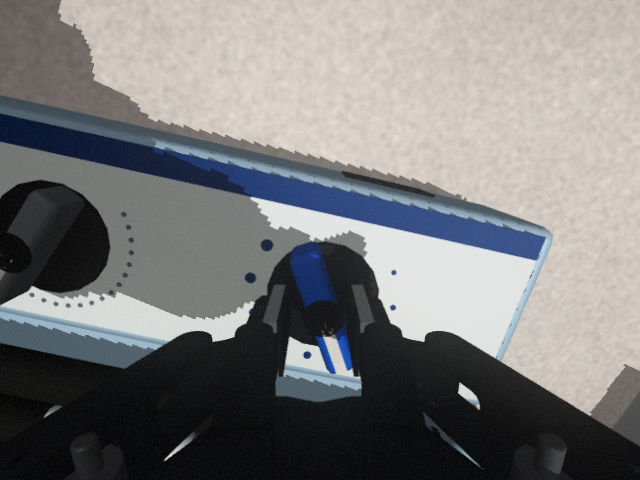

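It snapped one click: moment gone, and the bar is now only ~17° off the tool, as expected. Next two clicks, one at a time (+30° each).

```bash
python3 -m pendant '[0,0,0,0,0,8,0.3, 0,0,0,0,0,14,0.3, 0,0,0,0,0,20,0.3, 0,0,0,0,0,25,0.3, 0,0,0,0,0,30,0.3]'
python3 w.py w7
python3 -m pendant '[0,0,0,0,0,8,0.3, 0,0,0,0,0,14,0.3, 0,0,0,0,0,20,0.3, 0,0,0,0,0,25,0.3, 0,0,0,0,0,30,0.3]'
python3 w.py w8; python3 -c "
import cv2,numpy as np
a=[cv2.resize(cv2.imread(f'pics/w{i}.png'),(400,300)) for i in (7,8)];cv2.imwrite('pics/w78.png',np.hstack(a))"
```

```text
t: 8.9
tool_pos: [0.5423, 0.1115, 0.0976]
tool_rot: [[-0.997, 0.08, 0.001], [0.08, 0.997, 0.0], [-0.001, 0.0, -1.0]]
wrist_force: [-0.6, -0.2, -0.2]
width: 0.0257
8.9 [0.5423 0.1115 0.0976] w 0.0257 yaw 175.4 j [  4.   26.2 -21.   42.7   0.    8.5] F [-0.6 -0.2 -0.2] T [ 0.03  -0.022  0.025] tz [ 7.e-04  2.e-04 -1.e+00]
t: 9.57
tool_pos: [0.5424, 0.1115, 0.0976]
tool_rot: [[-0.824, 0.567, 0.001], [0.567, 0.824, 0.0], [-0.001, 0.001, -1.0]]
wrist_force: [0.3, 0.5, -0.8]
width: 0.0256
9.575 [0.5424 0.1115 0.0976] w 0.0256 yaw 145.5 j [  4.   26.2 -21.   42.7   0.   38.5] F [ 0.3  0.5 -0.8] T [-0.017  0.013 -0.023] tz [ 8.e-04  1.e-04 -1.e+00]
```

View pics/w78.png

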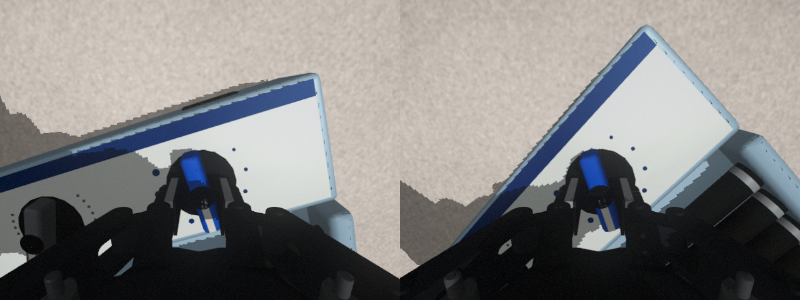

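Three clicks done, each ending in the same relative bar angle with no residual moment. Fourth click, then back off 17° to centre the bar and lift clear.

```bash
python3 -m pendant '[0,0,0,0,0,8,0.3, 0,0,0,0,0,14,0.3, 0,0,0,0,0,20,0.3, 0,0,0,0,0,25,0.3, 0,0,0,0,0,30,0.3]'
python3 w.py w9
python3 -m pendant '[0,0,0,0,0,-5,0.3, 0,0,0,0,0,-10,0.3, 0,0,0,0,0,-15,0.3, 0,0,0,0,0,-15,0.3]'
python3 w.py w10
```

```text
t: 10.25
tool_pos: [0.5424, 0.1115, 0.0976]
tool_rot: [[-0.431, 0.902, 0.001], [0.902, 0.431, 0.0], [-0.0, 0.001, -1.0]]
wrist_force: [0.7, -0.1, 0.4]
width: 0.0258
10.25 [0.5424 0.1115 0.0976] w 0.0258 yaw 115.5 j [  4.   26.2 -21.   42.7   0.   68.4] F [ 0.7 -0.1  0.4] T [-0.074 -0.042  0.009] tz [ 8.e-04  3.e-04 -1.e+00]
t: 10.8
tool_pos: [0.5423, 0.1112, 0.0975]
tool_rot: [[-0.65, 0.76, 0.001], [0.76, 0.65, -0.0], [-0.0, 0.0, -1.0]]
wrist_force: [-0.5, 0.4, -0.1]
width: 0.0251
10.8 [0.5423 0.1112 0.0975] w 0.0251 yaw 130.6 j [  3.9  26.2 -21.   42.7  -0.   53.4] F [-0.5  0.4 -0.1] T [-0.013  0.063 -0.016] tz [ 5.e-04 -0.e+00 -1.e+00]
```

View pics/w10.png

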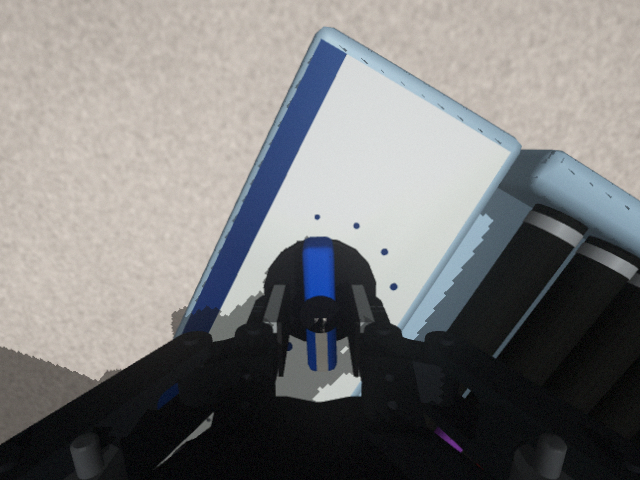

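The bar is centred between the pads; its unmarked end points at the first dot (317,216), so the mark is at click 6. I'll lift, shut the fingers and look.

```bash
python3 -m pendant '[0,0,-0.02,0,0,0,0.3, 0,0,-0.05,0,0,0,0.3, 0,0,-0.10,0,0,0,0.3]'
python3 -m pendant '[-0.05,-0.027,0,0,0,0,0, -0.10,-0.054,0,0,0,0,0, -0.15,-0.08,0,0,0,0,0, -0.20,-0.106,0,0,0,0,0, -0.2177,-0.116,0,0,0,0,0]'
python3 -m pendant '[0,0,0,0,0,0,0, 0,0,0,0,0,0,0]'
python3 w.py w11
python3 - <<'E'
from h import *
im,d=ctrl.get_image('top');cv2.imwrite('pics/top1.png',im)
cv2.imwrite('pics/top1z.png',cv2.resize(im[210:275,250:400],None,fx=5,fy=5,interpolation=cv2.INTER_CUBIC))
print(onplane('top',[(250+643/5-.4,210+58/5-.4)],.107))
E
```

```text
t: 11.22
tool_pos: [0.5408, 0.1111, 0.1969]
tool_rot: [[-0.649, 0.761, -0.004], [0.761, 0.649, -0.0], [0.002, -0.003, -1.0]]
wrist_force: [0.6, -0.6, 0.7]
width: 0.0256
t: 11.85
tool_pos: [0.5956, -0.1329, 0.1972]
tool_rot: [[-0.646, 0.763, 0.001], [0.763, 0.646, -0.001], [-0.001, 0.0, -1.0]]
wrist_force: [0.5, 0.8, 0.1]
width: 0.0003
t: 12.1
tool_pos: [0.5946, -0.1283, 0.1971]
tool_rot: [[-0.65, 0.76, -0.001], [0.76, 0.65, 0.001], [0.001, 0.0, -1.0]]
wrist_force: [0.2, 0.5, 0.9]
width: 0.0
12.1 [ 0.5946 -0.1283  0.1971] w 0.0 yaw 130.5 j [-19.1  26.2  -4.8  59.1   0.   30.3] F [0.2 0.5 0.9] T [ 0.024 -0.013 -0.045] tz [-7.e-04  8.e-04 -1.e+00]
[[ 0.59580014 -0.12624284  0.107     ]]
```

View pics/w11.png

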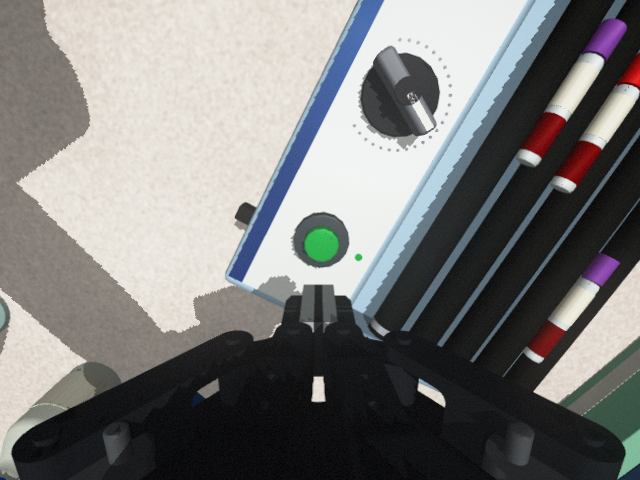

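View pics/top1z.png

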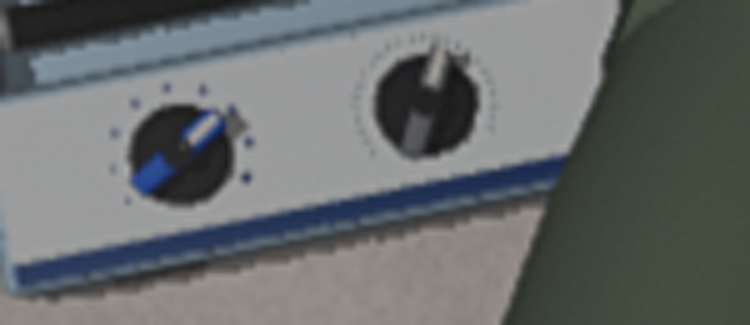

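The timer mark now points at the seventh dot (click 6) and the speed dial is unchanged. The key cap is at pixel (322,245) in the wrist view.

Run:
```python
from h import *
s=ctrl.read_state();R=s['tool_rot'];p=s['tool_pos']
im=cv2.imread('pics/w11.png');h=cv2.cvtColor(im,cv2.COLOR_BGR2HSV);m=cv2.inRange(h,(50,100,60),(75,255,255))
n,l,st,ce=cv2.connectedComponentsWithStats(m);i=1+st[1:,4].argmax();print(ce[i],st[i])
q=onplane('wrist',[ce[i]],.107,s)[0];print(q,R.T@(q-p))
q=np.array([.5955,-.1285,.107]);print('alt',R.T@(q-p))
```

```text
[321.00200401 243.46392786] [304 226  35  36 998]
[ 0.5956535  -0.12588808  0.107     ] [0.00099566 0.00199602 0.09036689]
alt [-0.00088818  0.0001803   0.09036581]
```

```bash
python3 -m pendant '[0,0.001,0.03,0,0,0,0, 0,0.001,0.06,0,0,0,0, 0,0.001,0.08,0,0,0,0, 0,0.001,0.085,0,0,0,0, 0,0.001,0.085,0,0,0,0]'; python3 w.py w12
python3 -m pendant '[0,0,0.003,0,0,0,0, 0,0,0.005,0,0,0,0, 0,0,0.007,0,0,0,0, 0,0,0.007,0,0,0,0]'
```

```text
t: 12.82
tool_pos: [0.596, -0.1283, 0.1127]
tool_rot: [[-0.65, 0.76, 0.0], [0.76, 0.65, 0.0], [-0.0, 0.0, -1.0]]
wrist_force: [-0.1, -0.3, -0.0]
width: 0.0001
12.825 [ 0.596  -0.1283  0.1127] w 0.0001 yaw 130.5 j [-19.1  30.5 -11.   48.5   0.   30.4] F [-0.1 -0.3 -0. ] T [-0.065  0.027  0.013] tz [ 2.e-04  0.e+00 -1.e+00]
t: 13.38
tool_pos: [0.5961, -0.1291, 0.1056]
tool_rot: [[-0.649, 0.761, 0.001], [0.761, 0.649, -0.0], [-0.001, 0.0, -1.0]]
wrist_force: [0.7, 0.8, 3.2]
width: 0.0001
```

View pics/w12.png

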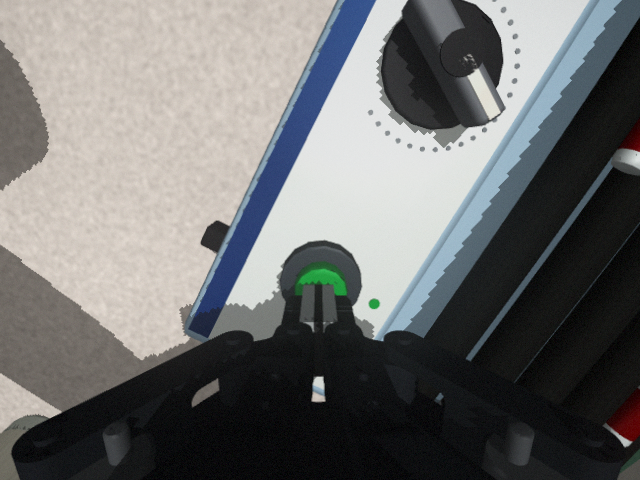

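The fingertips cover the key centrally, and the spring force shows 3.2 N. Pressing on to the stop.

```bash
python3 -m pendant '[0,0,0.002,0,0,0,0, 0,0,0.004,0,0,0,0, 0,0,0.005,0,0,0,0, 0,0,0.005,0,0,0,0]'; python3 -m pendant '[0,0,0.001,0,0,0,0, 0,0,0.002,0,0,0,0, 0,0,0.002,0,0,0,0]'
```

```text
t: 13.88
tool_pos: [0.5961, -0.1292, 0.101]
tool_rot: [[-0.649, 0.761, 0.001], [0.761, 0.649, -0.0], [-0.001, 0.0, -1.0]]
wrist_force: [-1.5, 0.6, 7.3]
width: 0.0001
t: 14.25
tool_pos: [0.5962, -0.1292, 0.1008]
tool_rot: [[-0.649, 0.761, 0.002], [0.761, 0.649, -0.001], [-0.002, 0.001, -1.0]]
wrist_force: [-5.1, 1.1, 19.2]
width: -0.0002
```

It bottomed out: 19 N with no further travel. Releasing and retreating so the cameras can see.

```bash
python3 -m pendant '[0,0,-0.01,0,0,0,0, 0,0,-0.03,0,0,0,0, 0,0,-0.08,0,0,0,0, 0,0,-0.13,0,0,0,0, 0,0,-0.17,0,0,0,0]'
python3 -m pendant '[0.04,-0.05,0,0,0,0,0, 0.08,-0.09,0,0,0,0,0, 0.11,-0.13,0,0,0,0,0, 0.14,-0.17,0,0,0,0,0, 0.14,-0.17,0,0,0,0,0]'
python3 -m pendant '[0,0,0,0,0,0,0, 0,0,0,0,0,0,0]'
python3 w.py w13
python3 - <<'E'
from h import *
for n in('top','scene'):
    im,d=ctrl.get_image(n);cv2.imwrite(f'pics/{n}2.png',im)
    if n=='top':
        t=im;D=d;cv2.imwrite('pics/top2z.png',cv2.resize(im[120:275,225:415],None,fx=3.8,fy=3.8,interpolation=cv2.INTER_CUBIC))
E
```

```text
t: 14.88
tool_pos: [0.5958, -0.129, 0.2698]
tool_rot: [[-0.649, 0.761, 0.0], [0.761, 0.649, -0.0], [-0.0, 0.0, -1.0]]
wrist_force: [1.2, -0.2, -0.5]
width: -0.0002
t: 15.5
tool_pos: [0.3723, -0.1321, 0.2678]
tool_rot: [[-0.647, 0.762, -0.002], [0.762, 0.647, 0.001], [0.002, -0.001, -1.0]]
wrist_force: [1.2, -0.2, 0.1]
width: 0.0
t: 15.75
tool_pos: [0.3766, -0.133, 0.2682]
tool_rot: [[-0.649, 0.76, 0.0], [0.76, 0.649, -0.0], [-0.0, 0.0, -1.0]]
wrist_force: [-1.2, -0.5, -0.1]
width: 0.0
15.75 [ 0.3766 -0.133   0.2682] w 0.0 yaw 130.5 j [-30.1   1.  -27.3  61.7   0.   19.4] F [-1.2 -0.5 -0.1] T [ 0.03   0.005 -0.009] tz [ 3.e-04 -0.e+00 -1.e+00]
```

View pics/top2z.png

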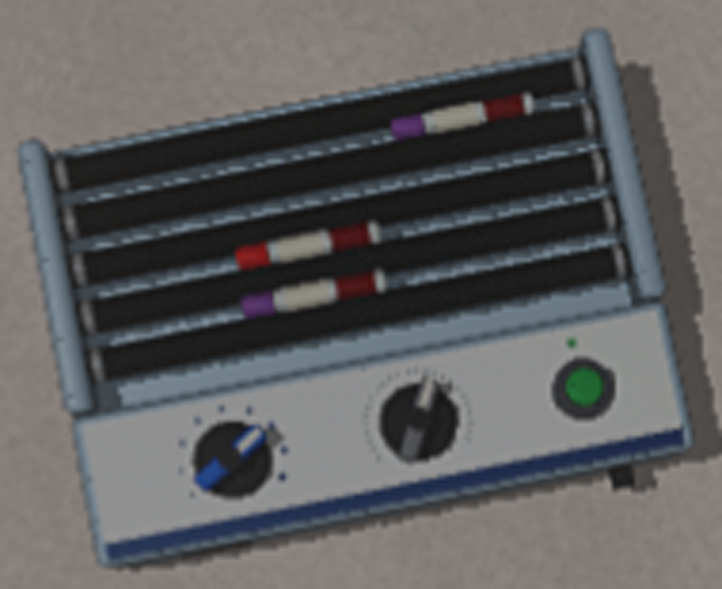

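View pics/scene2.png

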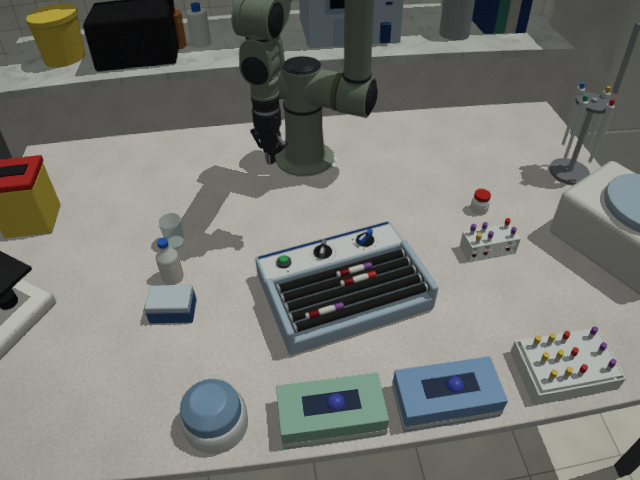

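View pics/w13.png

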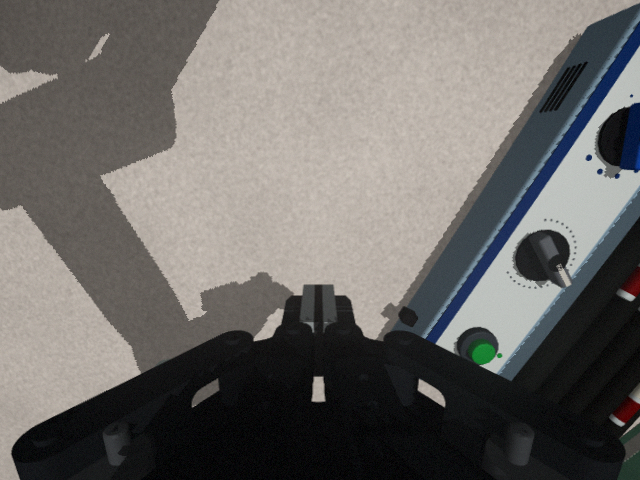

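The top view shows the timer mark at the seventh dot (about (265,433) in the zoom). The speed bar is unchanged, the key is up at (583,386), the tubes lie in their grooves, and the other objects stand where they were. Handing in.

```bash
python3 -c "
from cell import ctrl
print(ctrl.sign_off())"
```

```text
the job is handed in; nothing more can be done
None
```

The timer dial is now four clicks clockwise of where it stood, and the start key has been pressed fully down and released. I handed the job in at about 16 s of the 58 s allowed.

- **Timer dial:** it stood at the third dot (click 2). I turned it with the fingertips set loosely, about 25 mm apart, either side of the 13 mm bar. It snapped over once per step and now rests at the seventh dot (click 6). The wrist and top pictures both confirm this, and no moment was left on the dial when I withdrew.
- **Start key:** I pressed it with the shut fingertips. The force rose to 19 N with no further travel, which is the bottom stop, with the tip 6 mm below the key's rest height. After release it looks fully up in the pictures; I did not measure its height afterwards.
- **Everything else:** in the last pictures the speed dial, the tubes and the other items on the bench look unmoved, and the arm is clear of everything.
- **Disagreements:** two wrist views put the dial axis about 4 mm apart, so I used a point between them that matched the top camera. The trained network's best match for the start key was the timer dial, so I located the key by its green colour instead.

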